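# Take down the tower on the router

## Task

The child has built a tower on the router and it covers the vents. Take it down from the top, one piece at a time, without knocking the rest of the tower, and put every piece back upright where it belongs: the glass globe in the middle of the turned wooden plinth, the round steel tealight tin in the middle of the white candle plate, the wooden toy car on its wheels inside the slatted toy crate, and the wooden card box flat inside the shallow leather tray. The globe is glass, so set it down gently rather than dropping it, and leave the teal mug where it stands.

Things in the scene. Friction and masses are not known exactly. Their poses are not given: they have to be found in the camera images.
- globe_mid (a point): Glass globe ornament, the top piece of the tower: a clear glass ball 46 mm across on a brass foot 38 mm across, 52 mm high in all, 120 g. This point is the centre of the ball, 29 mm above the underside of the foot; grip the ball here. z is up.
- tin_mid (a point): Round steel tealight tin with a flat lid, second from the top, under the globe: 55 mm across, 30 mm high, solid to the touch, about 90 g. This point is its centre, 15 mm above its underside.
- car_mid (a point): Wooden toy car, third from the top, under the tin: 100 mm long (along its own y; bonnet towards -y), 46 mm wide (along its x; 48 mm over the wheels), 50 mm high with a flat roof 60 mm long. The sides are flat and upright between the wheels, whose tops are 22 mm high and whose axles lie 31 mm before and behind the middle; they do not turn. About 110 g. This point is its centre, 25 mm above the ground under its wheels. z is up.
- cardbox_mid (a point): Closed wooden playing-card box with a darker sliding lid that stays shut, the lowest piece, under the car and lying on the router: 120 mm long (along its own y), 62 mm wide (x), 34 mm high, about 180 g. This point is its centre, 17 mm above its underside. The router below it is a fixed white plastic slab 112 x 160 mm (long side roughly along the box's) with its flat top 30 mm above the media unit's surface.
- plinth: Turned wooden plinth, the globe's place: a fixed pale round stand 86 mm across and 20 mm high with a flat top 84 mm across. Origin: centre of its underside, on the surface.
- plate: White ceramic candle plate, the tin's place: fixed, round, 116 mm across; its flat inside is 104 mm across and 7 mm above the surface, with a rim 10 mm high. Origin: centre of its underside.
- crate: Slatted pale wooden toy crate, the car's place: fixed, open on top, outside 122 mm (its x) x 142 mm (its y), 36 mm high; walls and floor are 6 mm thick, so inside it is 110 x 130 mm and the floor is 6 mm above the surface. A corner post 12 mm square stands in each inside corner. The car fits easily lengthwise along y, either way round. Origin: centre of its underside.
- tray: Shallow tan leather valet tray lined with grey felt, the card box's place: fixed, open on top, outside 128 mm (its x) x 160 mm (its y), 18 mm high; walls and floor are 5 mm thick, so inside it is 118 x 150 mm and the floor is 5 mm above the surface. The box lies flat only lengthwise along y, either way round. Origin: centre of its underside.
- mug: Teal ceramic mug, 68 mm across, 75 mm high, standing loose near the places. Not part of the job. Origin: centre of its underside.

How it is judged:
On the way, in this order (a step that is already met when the one before it is completed fails the run):
1. The globe stands upright, let go, in the middle of the plinth (within 15 mm), and the tin, the car and the card box have not moved more than 30 mm (horizontal distance between globe_mid and plinth below 0.015 m and z of globe_mid in the frame of plinth between 0.045 and 0.053 m and angle between globe_mid's own z axis and vertical below 0.1 rad and contact force between globe and the fingers below 0.01 N and distance of each of tin_mid, car_mid, cardbox_mid from where it was at the start of the episode below 0.03 m), for 0.2 s.
2. The tin stands, let go, in the middle of the plate (within 15 mm), and the car and the card box have not moved more than 30 mm (horizontal distance between tin_mid and plate below 0.015 m and z of tin_mid in the frame of plate between 0.018 and 0.026 m and angle between tin_mid's own z axis and vertical below 0.1 rad and contact force between tin and the fingers below 0.01 N and distance of each of car_mid, cardbox_mid from where it was at the start of the episode below 0.03 m), for 0.2 s.
3. The car stands on its wheels, let go, inside the crate, and the card box has not moved more than 30 mm (x of car_mid in the frame of crate between -0.035 and 0.035 m and y of car_mid in the frame of crate between -0.045 and 0.045 m and z of car_mid in the frame of crate between 0.027 and 0.035 m and angle between car_mid's own z axis and vertical below 0.1 rad and contact force between car and the fingers below 0.01 N and distance of cardbox_mid from where it was at the start of the episode below 0.03 m), for 0.2 s.
4. The card box lies flat, let go, inside the tray (x of cardbox_mid in the frame of tray between -0.032 and 0.032 m and y of cardbox_mid in the frame of tray between -0.02 and 0.02 m and z of cardbox_mid in the frame of tray between 0.018 and 0.026 m and angle between cardbox_mid's own z axis and vertical below 0.1 rad and contact force between cardbox and the fingers below 0.01 N), for 0.2 s.
At the end, for the whole second after the job is handed in: The globe stands upright on the plinth within 15 mm of its middle, the tin stands on the plate within 15 mm of its middle, the car stands on its wheels on the floor of the crate, and the card box lies flat on the floor of the tray; all four are level within 0.1 rad, let go and at rest (horizontal distance between globe_mid and plinth below 0.015 m and z of globe_mid in the frame of plinth between 0.045 and 0.053 m and angle between each of globe_mid, tin_mid, car_mid, cardbox_mid's own z axis and vertical below 0.1 rad and horizontal distance between tin_mid and plate below 0.015 m and z of tin_mid in the frame of plate between 0.018 and 0.026 m and x of car_mid in the frame of crate between -0.035 and 0.035 m and y of car_mid in the frame of crate between -0.045 and 0.045 m and z of car_mid in the frame of crate between 0.027 and 0.035 m and x of cardbox_mid in the frame of tray between -0.032 and 0.032 m and y of cardbox_mid in the frame of tray between -0.02 and 0.02 m and z of cardbox_mid in the frame of tray between 0.018 and 0.026 m and linear speed of each of globe, tin, car, cardbox below 0.02 m/s); the robot touches nothing.
It fails at once if The globe is dropped: it moves faster than 0.5 m/s while the fingers do not touch it (linear speed of globe above 0.5 m/s and contact force between globe and the fingers below 0.01 N).
It fails at once if The mug is moved more than 20 mm or tipped more than 0.3 rad (distance of mug from where it was at the start of the episode above 0.02 m or angle between mug's own z axis and vertical above 0.3 rad).
It also fails if it takes over 115 s, if anything falls off the work surface, if the arm or the gripper's body presses on something with over 40 N, if the wrist force passes 120 N, or if a joint passes its speed limit or range.

## Robot

A 6-joint arm with a two-finger parallel gripper is mounted at the origin on the work surface. World frame = base frame: x ahead of the robot, y to its left, z up, the work surface at z = 0. Lengths are in m, angles in rad, forces in N, time in s.
With the tool pointing down it reaches from about 0.325 to 0.85 m from the base axis. Payload 15.5 kg.
Tool frame: the origin (TCP) lies on the centre line of the jaws, within the pads' length; the fingertips stand 22 mm ahead of it and the grasp point (between the pads) lies 3 mm ahead of it (ctrl.tcp_to_tips is the distance from the TCP to the fingertips, in m); y points along the fingers, z is the direction in which the jaws open and shut, and the axes are right-handed (so a half turn about y gives the same grasp; the last joint's range is limited). The gripper opens to 91 mm and grips with 3 to 60 N. Pads are 32 mm wide; open, the fingers measure 118 mm over their backs; the gripper's body (76 mm by 178 mm) begins 60 mm behind the grasp point.
Start: joints at [1.137, 0.494, 1.345, -0, 1.302, -0.096], TCP at [0.208, 0.589, 0.236] pointing down, gripper open.
Joint ranges: [-2.91, 2.91], [-0.82, 2.16], [0.22, 2.67], [-1.22, 4.37], [0.12, 2.79], [-3.08, 3.08]. Speed limits (rad/s): [1.89, 1.89, 2.57, 3.01, 3.01, 3.01].

## Interface

Orientations are given as [roll, pitch, yaw] about the fixed x, y, z axes, in that order (R = Rz(yaw) Ry(pitch) Rx(roll)).
In Python, from rig import ctrl gives the robot as it stands. Calls block until the motion is done:
- ctrl.move_to(position, orientation): joint-space move of the TCP to a pose.
- ctrl.move_l(position, attitude=None, v=0.15, threshold=None): straight line of the TCP; attitude=None keeps the orientation; v is the mean speed in m/s. With threshold (N) it stops when the force on the tool has changed by that much, and returns True; else False.
- ctrl.move_joints(angles): joint-space move.
- ctrl.set_gripper(opening, f_grip=None): opening from 0.0 (shut) to 1.0 (fully open); f_grip is the grip in N (None keeps the last); returns when the fingers have stopped.
- ctrl.wait(seconds).
- ctrl.ik(position, orientation): joint angles nearest the present ones, or None.
- ctrl.get_obs(): the state.
- ctrl.capture(name): name is "scene" or "top"; returns a dict with "pixels" (400x640x3 uint8, blue, green, red), "camera_matrix" (3x3 intrinsics, pixels), "world_from_camera" (4x4, takes a point from camera to world coordinates). Camera axes: x right, y down, z forward; pixel columns grow to the right and rows downward; lengths in m; the calibration is good to about 2 mm. A picture is of the moment at which its call begins. There is no depth.
A pose or a line that the arm cannot do raises ctrl.PlanningError and nothing moves.
- ctrl.finish_job(): hands the job in, once; it reports no verdict.
The state is a dict: "clock": time; "qpos": joint angles; "qvel": joint speeds; "joint_torque": joint torques, N m; "tcp_pos": TCP position; "tool_rot": TCP orientation; "force": force on the tool from outside, world axes, zero at the start; "ft_torque": the same for the moment, N m; "gripper_width": opening from 0.0 (shut) to 1.0 (fully open).
Only numpy, scipy, OpenCV 4.12 (cv2) and the standard library are available. Lean on these libraries where they do the work, as an engineer would, in place of code of your own. Each camera call takes 0.05 s, during which the arm holds its last target.

## Working session

There is one attempt and no reset: what is moved stays moved. The work goes in short steps, each a Python script; the robot and the scene stay as the last script left them, time stands still between calls to the robot, and variables do not carry over. Pictures are saved under pics/ and viewed, and the job is handed in when it is done.

```bash
ls; mkdir -p pics; python3 - <<'E'
from rig import ctrl
import cv2,numpy as np
np.set_printoptions(precision=4,suppress=True)
for n in("scene","top"):
    c=ctrl.capture(n);cv2.imwrite(f"pics/{n}0.png",c["pixels"]);print(n,c["camera_matrix"],c["world_from_camera"])
o=ctrl.get_obs();print(o["clock"],o["tcp_pos"],o["tool_rot"],o["gripper_width"],ctrl.tcp_to_tips)
E
```

```text
pics
scene [[412.5385   0.     327.5676]
 [  0.     412.5385 198.9893]
 [  0.       0.       1.    ]] [[-0.6938  0.6307 -0.3477  0.8892]
 [ 0.7201  0.6013 -0.3464  0.414 ]
 [-0.0094 -0.4907 -0.8713  0.9954]
 [ 0.      0.      0.      1.    ]]
top [[363.5854   0.     326.0595]
 [  0.     363.5854 198.5323]
 [  0.       0.       1.    ]] [[-0.082  -0.9765  0.1992  0.3502]
 [-0.9966  0.081  -0.0131  0.0577]
 [-0.0034 -0.1996 -0.9799  0.964 ]
 [ 0.      0.      0.      1.    ]]
0.1 [0.2076 0.5892 0.2354] [-1.5719  0.0001 -0.3388] 0.9961382363024159 0.022
```

View pics/scene0.png

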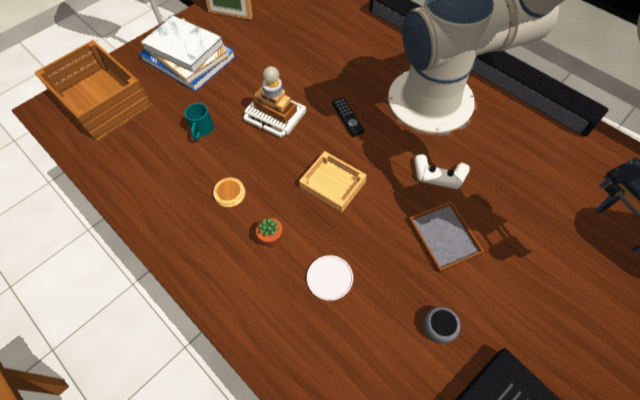

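View pics/top0.png

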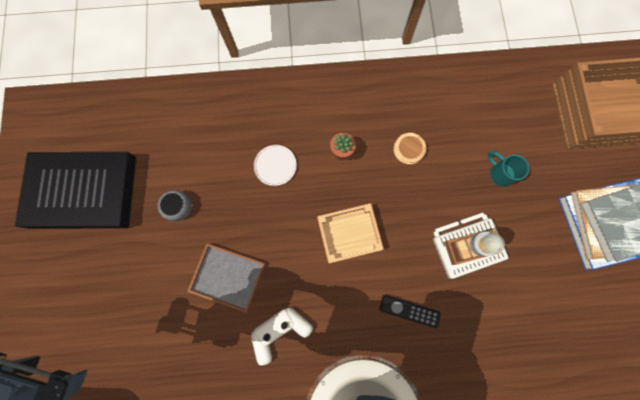

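The top view shows the tray at about (228,277), crate (351,233), plate (275,165), plinth (410,149), mug (510,170), and the tower on the router at about (475,245). I'll zoom in on these next.

```bash
python3 - <<'E'
import cv2,numpy as np
s=cv2.imread("pics/scene0.png");t=cv2.imread("pics/top0.png")
cv2.imwrite("pics/z1.png",cv2.resize(s[55:145,225:325],None,fx=6,fy=6,interpolation=cv2.INTER_CUBIC))
cv2.imwrite("pics/z2.png",cv2.resize(t[205:285,425:525],None,fx=7,fy=7,interpolation=cv2.INTER_CUBIC))
cv2.imwrite("pics/z3.png",cv2.resize(t[130:320,180:440],None,fx=3,fy=3,interpolation=cv2.INTER_CUBIC))
E
```

```text
(no output)
```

View pics/z1.png

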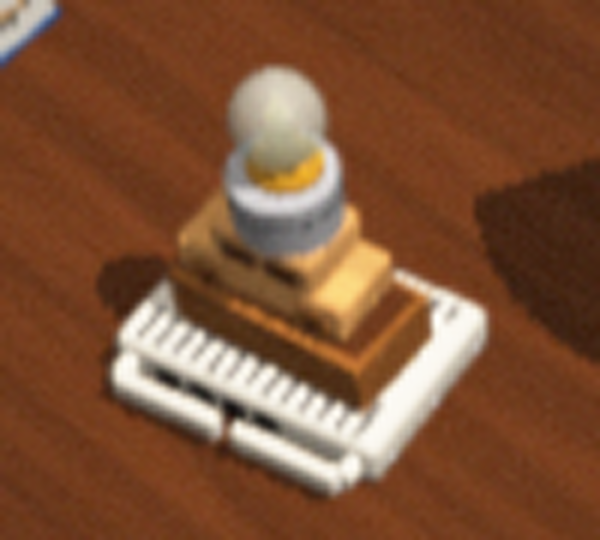

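View pics/z2.png

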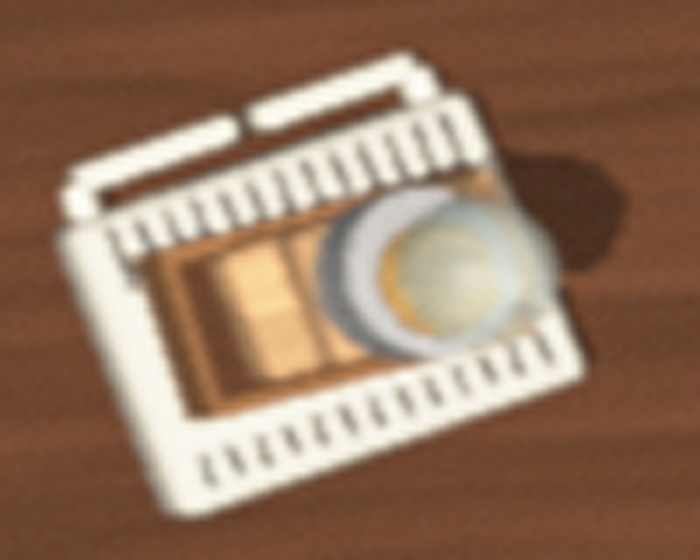

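View pics/z3.png

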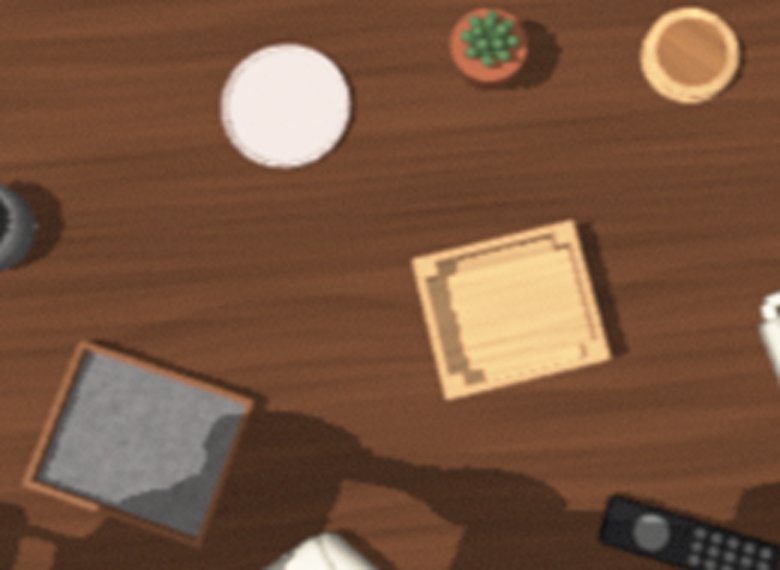

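```bash
cat > h.py <<'E'
import numpy as np,cv2
from rig import ctrl
np.set_printoptions(precision=4,suppress=True)
def ray(c,uv):
    K=c["camera_matrix"];T=c["world_from_camera"]
    d=T[:3,:3]@np.linalg.solve(K,np.array([uv[0],uv[1],1.]));return T[:3,3],d/np.linalg.norm(d)
def plane(c,uv,z):
    o,d=ray(c,uv);return o+d*(z-o[2])/d[2]
def tri(c1,u1,c2,u2):
    o1,d1=ray(c1,u1);o2,d2=ray(c2,u2)
    s=np.linalg.lstsq(np.stack([d1,-d2],1),o2-o1,rcond=None)[0]
    a=o1+s[0]*d1;b=o2+s[1]*d2;return (a+b)/2,np.linalg.norm(a-b)
def un(p,f,off):return ((p[0]+.5)/f-.5+off[0],(p[1]+.5)/f-.5+off[1])
def caps():return ctrl.capture("scene"),ctrl.capture("top")
def down(yaw):return [-np.pi/2,0,yaw]
E
python3 - <<'E'
from h import *
s,t=caps()
g,e=tri(s,un((278,115),6,(225,55)),t,un((478,275),7,(425,205)));print("globe tri",g,e)
print(plane(s,un((278,115),6,(225,55)),.173),plane(t,un((478,275),7,(425,205)),.173))
hs=cv2.cvtColor(t["pixels"],cv2.COLOR_BGR2HSV)
def circ(name,lo,hi,box,z):
    x0,y0,x1,y1=box
    m=cv2.inRange(hs[y0:y1,x0:x1],lo,hi);k=max(cv2.findContours(m,0,1)[0],key=cv2.contourArea)
    p=np.array([plane(t,(q[0][0]+x0,q[0][1]+y0),z)[:2] for q in k],np.float32)
    print(name,cv2.minEnclosingCircle(p),cv2.fitEllipse(p)); return p
circ("plate",(0,0,170),(180,60,255),(245,135,305,195),.010)
circ("plinth",(5,60,150),(35,255,255),(385,125,435,172),.020)
circ("mug",(80,80,30),(100,255,255),(480,145,535,190),.07)
p=circ("crate",(5,60,150),(35,255,255),(310,195,390,270),.036);print(cv2.minAreaRect(p))
# corners from zoom z3
C=[plane(t,un(q,3,(180,130)),.036)[:2] for q in [(412,258),(573,220),(612,357),(446,399)]]
print("crate corners",np.array(C),np.mean(C,0),[np.linalg.norm(C[i]-C[i-1]) for i in range(4)])
C=[plane(t,un(q,3,(180,130)),.018)[:2] for q in [(84,342),(255,403),(200,545),(26,482)]]
print("tray",np.array(C),np.mean(C,0),[np.linalg.norm(C[i]-C[i-1]) for i in range(4)])
for nm,off,f,P in[("tin top scene",(225,55),6,None)]:pass
# tin: scene extreme lateral edges of top face, and top-view
print("router box far-left top edge",plane(t,un((150,262),7,(425,205)),.064),plane(t,un((195,412),7,(425,205)),.064))
E
```

```text
globe tri [ 0.3814 -0.3049  0.1703] 0.0007606896857841439
[ 0.3829 -0.3021  0.173 ] [ 0.3815 -0.304   0.173 ]
plate ((0.6496538519859314, 0.17756296694278717), 0.05826267972588539) ((0.6497570276260376, 0.17744168639183044), (0.11351733654737473, 0.11410451680421829), 88.66609191894531)
plinth ((0.6634277701377869, -0.19255052506923676), 0.04711125046014786) ((0.6638469696044922, -0.1923096477985382), (0.08521145582199097, 0.09251287579536438), 51.844417572021484)
mug ((0.5775181651115417, -0.4202100336551666), 0.054921139031648636) ((0.5727965235710144, -0.4201735556125641), (0.08701029419898987, 0.1042589619755745), 171.82864379882812)
crate ((0.44598889350891113, -0.007252350449562073), 0.09357216954231262) ((0.44570276141166687, -0.006975514814257622), (0.144072026014328, 0.16990523040294647), 9.629834175109863)
((0.44537588953971863, -0.007013864815235138), (0.12612318992614746, 0.1455259621143341), 8.997783660888672)
crate corners [[ 0.4957  0.0724]
 [ 0.5174 -0.0691]
 [ 0.3976 -0.0894]
 [ 0.3743  0.0532]] [ 0.4463 -0.0083] [np.float64(0.12295919709359414), np.float64(0.14312428369650151), np.float64(0.12150406027343792), np.float64(0.144439421751969)]
tray [[0.4488 0.3608]
 [0.3848 0.216 ]
 [0.2722 0.2673]
 [0.3351 0.4116]] [0.3602 0.3139] [np.float64(0.12448927445108945), np.float64(0.15836092011678082), np.float64(0.1237654382124523), np.float64(0.15745206913887838)]
router box far-left top edge [ 0.3997 -0.2398  0.064 ] [ 0.3469 -0.2477  0.064 ]
```

```bash
cat >> h.py <<'E'
def st(m=""):
    o=ctrl.get_obs();print(m,"t %.1f"%o["clock"],o["tcp_pos"],"w_mm %.1f"%(91*o["gripper_width"]),"F",o["force"])
def best(p,yaw):
    c=[]
    for k in(-2,-1,0,1,2):
        y=yaw+k*np.pi
        if abs(y)>np.pi*1.6: continue
        q=ctrl.ik(p,down(y))
        if q is not None:c.append((abs(np.array(q)-ctrl.get_obs()["qpos"]).max(),y))
    return min(c)[1]
E
python3 - <<'E'
from h import *
g=[.3820,-.3030]
yaw=best([*g,.176],np.radians(8.5-90));print(yaw,ctrl.ik([*g,.176],down(yaw)))
ctrl.move_to([*g,.29],down(yaw));st()
ctrl.move_l([*g,.176],v=.12);st("at")
s,t=caps();cv2.imwrite("pics/a1.png",np.vstack([cv2.resize(s["pixels"][20:160,170:370],(800,560))[:300],cv2.resize(t["pixels"][190:290,400:600],(800,400))[:300]]))
cv2.imwrite("pics/a2.png",s["pixels"])
E
```

```text
-1.4224433403753787 [-0.7931  0.3795  1.752  -0.      1.0101 -0.9415]
 t 3.4 [ 0.3823 -0.3026  0.29  ] w_mm 90.7 F [-1.2171  1.0963 -0.3262]
at t 4.5 [ 0.3823 -0.3032  0.1766] w_mm 91.7 F [ 0.5891 -0.7011 -0.0463]
```

View pics/a1.png

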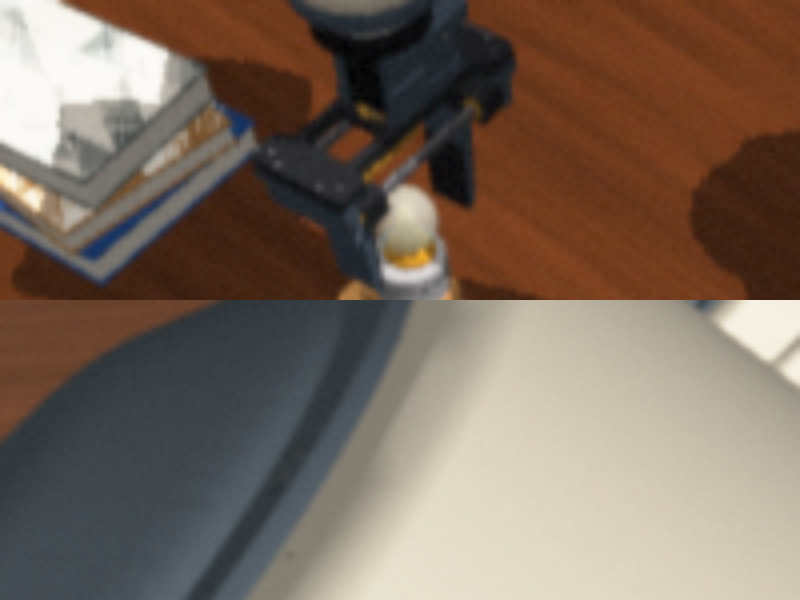

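The ball, at about (408,220) in the crop, sits between the open fingers. Next: grip, lift, then place.

```bash
python3 - <<'E'
from h import *
ctrl.set_gripper(0.0,f_grip=10);st("grip")
ctrl.move_l([.382,-.303,.30],v=.12);st("lift")
s,t=caps();cv2.imwrite("pics/a3.png",cv2.resize(s["pixels"][20:160,190:350],(800,700))[:600])
E
```

```text
grip t 5.3 [ 0.3821 -0.3031  0.176 ] w_mm 44.7 F [-0.1408  0.6114 -0.2413]
lift t 6.5 [ 0.3817 -0.3027  0.2994] w_mm 45.0 F [ 0.7584 -0.4575 -1.3969]
```

View pics/a3.png

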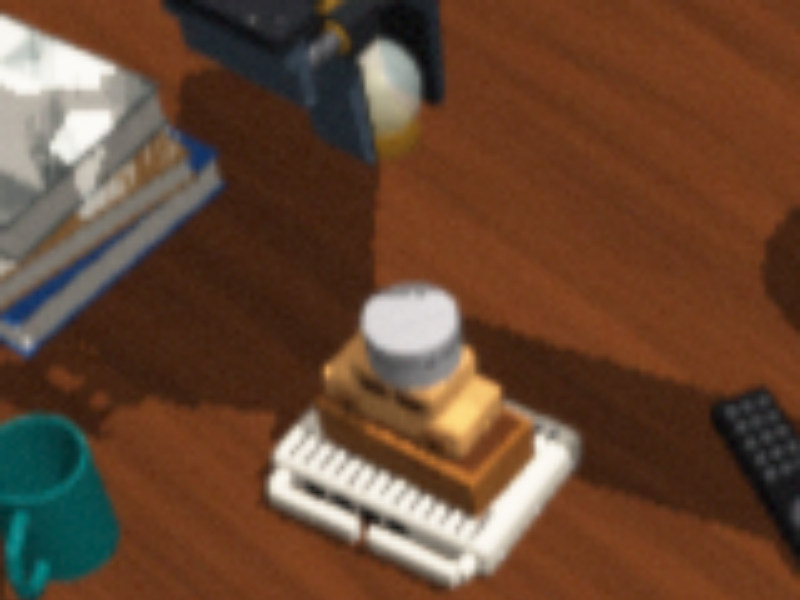

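```bash
python3 - <<'E'
from h import *
ctrl.move_to([.60,-.05,.30],down(-1.42))
s,t=caps();st()
cv2.imwrite("pics/b1.png",np.hstack([cv2.resize(s["pixels"][165:225,200:260],(400,400),interpolation=2),cv2.resize(t["pixels"][120:180,380:440],(400,400),interpolation=2)]))
for n,c,b in(("s",s,(205,170,255,215)),("t",t,(385,125,435,172))):
    x0,y0,x1,y1=b
    hs=cv2.cvtColor(c["pixels"],cv2.COLOR_BGR2HSV)[y0:y1,x0:x1]
    m=cv2.inRange(hs,(5,60,150),(35,255,255));k=max(cv2.findContours(m,0,1)[0],key=cv2.contourArea)
    for z in(.02,.0):
        p=np.array([plane(c,(q[0][0]+x0,q[0][1]+y0),z)[:2] for q in k],np.float32);print(n,z,cv2.fitEllipse(p),p.min(0),p.max(0))
E
```

```text
t 8.0 [ 0.5996 -0.0513  0.3001] w_mm 45.4 F [-0.7159 -0.3453 -0.7563]
s 0.02 ((0.670735239982605, -0.18484161794185638), (0.08504652231931686, 0.09251278638839722), 172.91427612304688) [ 0.6268 -0.2324] [ 0.7137 -0.1381]
s 0.0 ((0.666255533695221, -0.19712047278881073), (0.08679033070802689, 0.09440968185663223), 172.9142608642578) [ 0.6215 -0.2457] [ 0.7101 -0.1495]Traceback (most recent call last):
  File "<stdin>", line 10, in <module>
cv2.error: OpenCV(4.12.0) /io/opencv/modules/imgproc/src/shapedescr.cpp:361: error: (-201:Incorrect size of input array) There should be at least 5 points to fit the ellipse in function 'fitEllipseNoDirect'
```

View pics/b1.png

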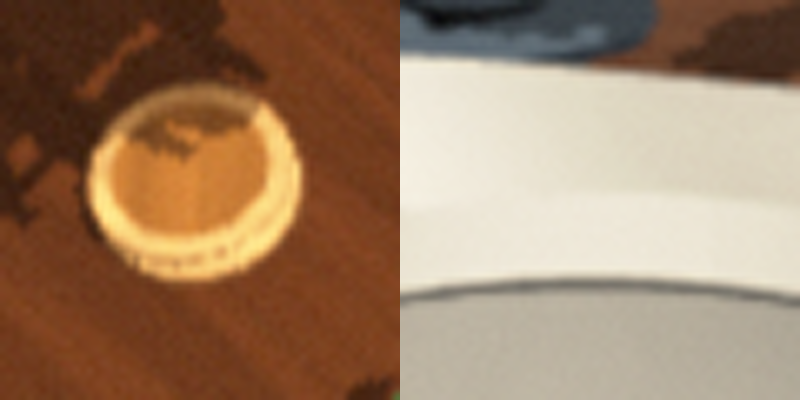

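```bash
python3 - <<'E'
from h import *
y=best([.667,-.193,.12],-1.4224);print(y)
ctrl.move_to([.667,-.193,.15],down(y))
ctrl.move_l([.667,-.193,.062],v=.08);st()
print(ctrl.move_l([.667,-.193,.050],v=.02,threshold=3));st("down")
s=ctrl.capture("scene");cv2.imwrite("pics/b2.png",cv2.resize(s["pixels"][130:230,170:290],(720,600),interpolation=2))
E
```

```text
-1.4224
 t 10.1 [ 0.6674 -0.1931  0.0626] w_mm 45.0 F [-0.8042 -0.0458 -1.4622]
True
down t 10.6 [ 0.6673 -0.193   0.0516] w_mm 45.2 F [1.4084 0.6809 3.3443]
```

View pics/b2.png

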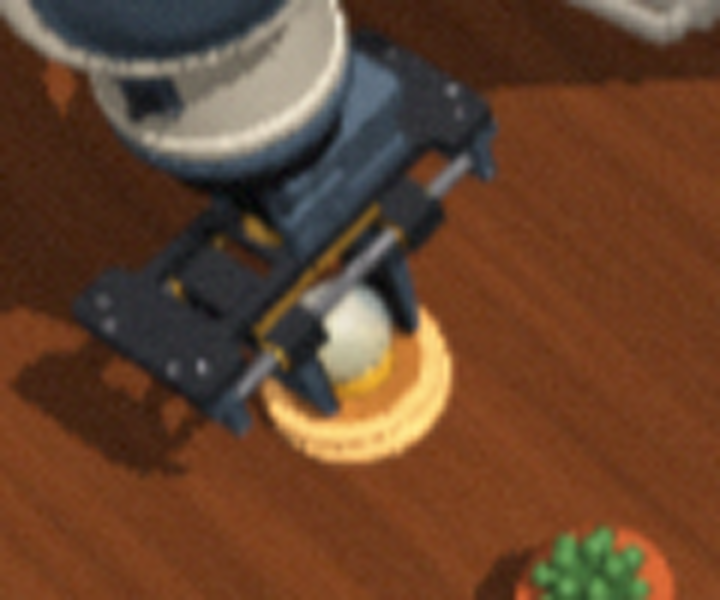

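Contact came at TCP z = 0.0516, where 0.052 was expected. The foot at about (365,378) is central on the plinth. I'll release it and look at everything again.

```bash
python3 - <<'E'
from h import *
ctrl.set_gripper(1.0);st("open")
ctrl.move_l([.667,-.193,.16],v=.12)
ctrl.move_to([.45,.25,.30],down(-1.0))
s,t=caps();st()
cv2.imwrite("pics/s1.png",s["pixels"]);cv2.imwrite("pics/t1.png",t["pixels"])
cv2.imwrite("pics/c1.png",np.hstack([cv2.resize(s["pixels"][165:225,200:260],(400,400),interpolation=2),cv2.resize(t["pixels"][120:180,380:440],(400,400),interpolation=2)]))
cv2.imwrite("pics/c2.png",cv2.resize(s["pixels"][70:140,235:315],(800,700),interpolation=2)[:600])
cv2.imwrite("pics/c3.png",cv2.resize(t["pixels"][205:285,425:525],(700,560),interpolation=2))
E
```

```text
open t 11.5 [ 0.6666 -0.1928  0.0513] w_mm 91.2 F [-0.2269 -0.2084 -0.018 ]
 t 14.5 [0.4505 0.2495 0.2997] w_mm 91.3 F [-0.0141 -0.198  -1.0783]
```

View pics/c1.png

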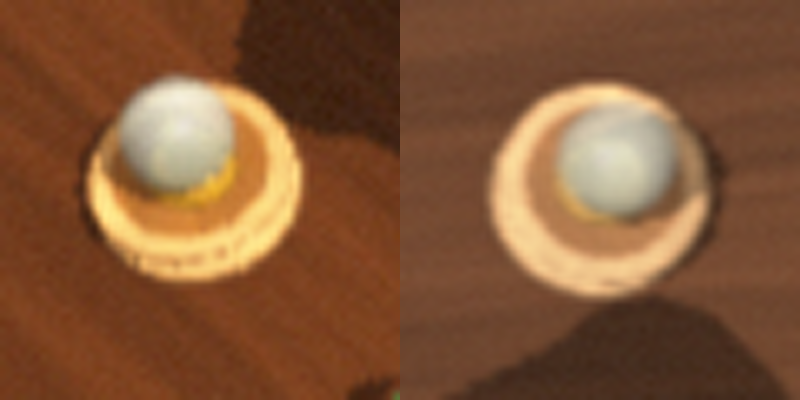

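View pics/c2.png

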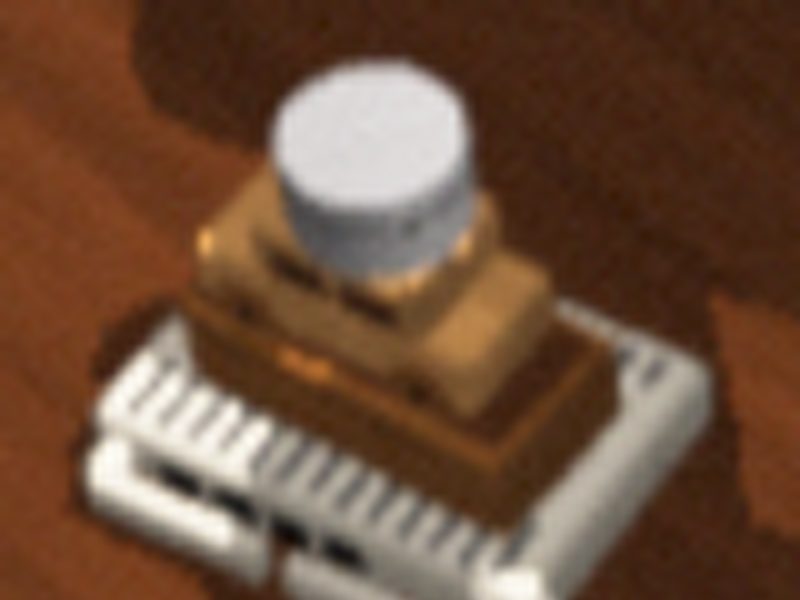

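View pics/c3.png

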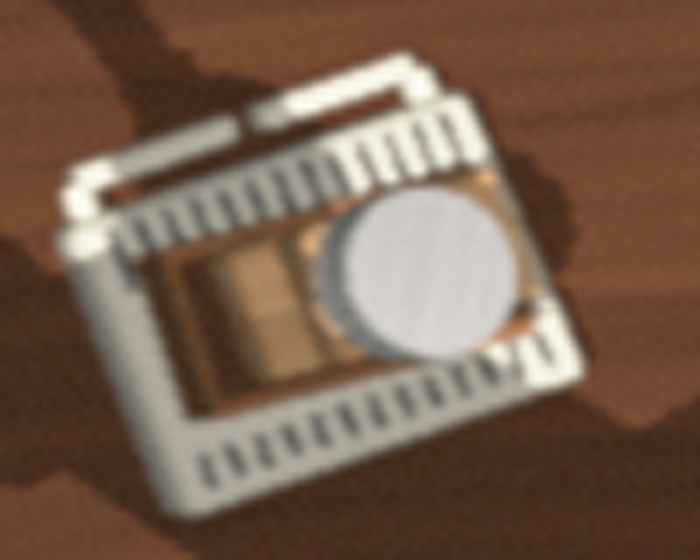

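```bash
python3 - <<'E'
from h import *
s,t=caps()
f=400/60
print("ball",tri(s,un((178,135),f,(200,165)),t,un((217,162),f,(380,120))))
a=un((370,137),10,(235,70));b=un((433,272),7,(425,205))
print("tin top",tri(s,a,t,b),plane(s,a,.144),plane(t,b,.144))
# plinth inner ring top view
print("inner ring ctr top", plane(t,un((200,175),f,(380,120)),.02),plane(s,un((189,161),f,(200,165)),.02))
# plate in scene
hs=cv2.cvtColor(s["pixels"],cv2.COLOR_BGR2HSV)[245:310,295:365]
m=cv2.inRange(hs,(0,0,170),(180,60,255));k=max(cv2.findContours(m,0,1)[0],key=cv2.contourArea)
p=np.array([plane(s,(q[0][0]+295,q[0][1]+245),.008)[:2] for q in k],np.float32);print("plate s",cv2.fitEllipse(p))
E
```

```text
ball (array([ 0.6667, -0.1952,  0.0416]), np.float64(0.0009723748967784631))
tin top (array([ 0.3846, -0.3056,  0.1365]), np.float64(0.001571488335051125)) [ 0.3888 -0.2985  0.144 ] [ 0.3847 -0.3031  0.144 ]
inner ring ctr top [ 0.6694 -0.1939  0.02  ] [ 0.6663 -0.1954  0.02  ]
plate s ((0.6518647074699402, 0.17857731878757477), (0.11230142414569855, 0.11315186321735382), 9.4621000289917)
```

```bash
python3 - <<'E'
from h import *
g=[.386,-.302];T=[.6508,.178]
y=best([*g,.142],-1.4224)
ctrl.move_to([*g,.26],down(y))
ctrl.move_l([*g,.141],v=.1);st("at")
ctrl.set_gripper(0.0,f_grip=15);st("grip")
ctrl.move_l([*g,.25],v=.12);st("lift")
s=ctrl.capture("scene")
cv2.imwrite("pics/d1.png",cv2.resize(s["pixels"][40:160,200:360],(800,600),interpolation=2))
E
```

```text
at t 18.0 [ 0.3863 -0.3022  0.1415] w_mm 91.1 F [ 0.4739  0.0472 -0.0589]
grip t 18.6 [ 0.386  -0.302   0.1411] w_mm 53.0 F [-0.3039  0.5259  0.9073]
lift t 19.7 [ 0.3857 -0.3017  0.2494] w_mm 53.4 F [ 0.1043 -0.8766 -0.9264]
```

View pics/d1.png

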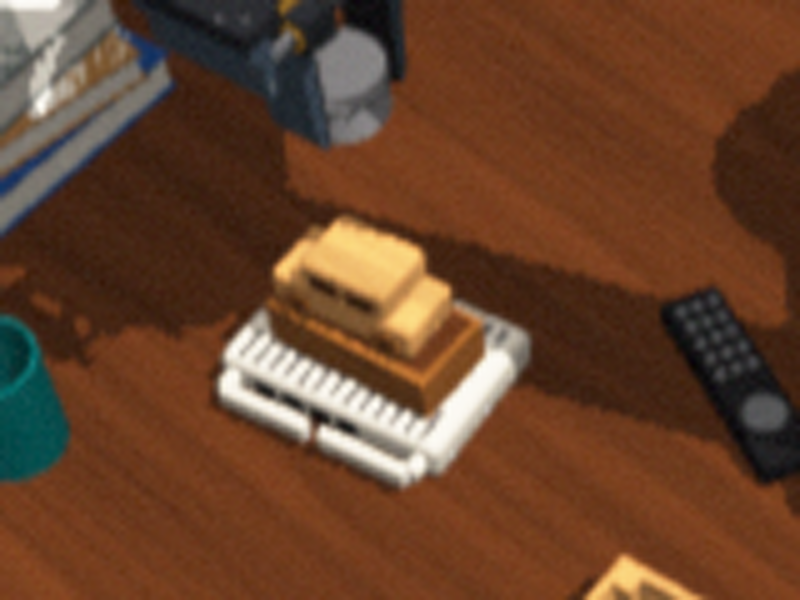

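The tin is held level at about (352,85), and the car and box haven't moved. Next it goes on the plate.

```bash
python3 - <<'E'
from h import *
T=[.6508,.178]
y=best([*T,.1],-1.4224);print(y)
ctrl.move_to([*T,.15],down(y))
ctrl.move_l([*T,.045],v=.1)
print(ctrl.move_l([*T,.032],v=.02,threshold=3));st("down")
ctrl.set_gripper(1.0);ctrl.move_l([*T,.15],v=.12);
ctrl.move_to([.45,.25,.30],down(-1.0))
s,t=caps();st()
cv2.imwrite("pics/e1.png",np.hstack([cv2.resize(s["pixels"][240:320,290:370],(400,400),interpolation=2),cv2.resize(t["pixels"][125:205,235:315],(400,400),interpolation=2)]))
cv2.imwrite("pics/e2.png",cv2.resize(s["pixels"][70:140,235:315],(800,700),interpolation=2)[:600])
cv2.imwrite("pics/e3.png",cv2.resize(t["pixels"][205:285,425:525],(700,560),interpolation=2))
E
```

```text
-1.4224
True
down t 23.5 [0.6507 0.178  0.0337] w_mm 53.6 F [0.7367 0.092  3.0679]
 t 26.5 [0.4508 0.2496 0.2989] w_mm 90.9 F [-0.3271  0.2889 -0.1539]
```

View pics/e1.png

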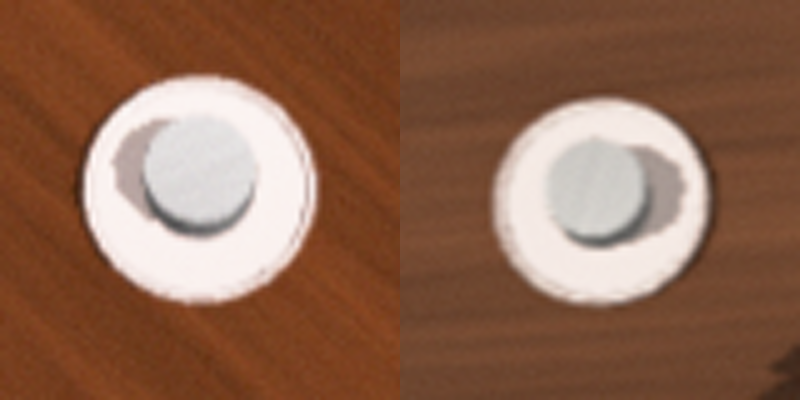

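View pics/e2.png

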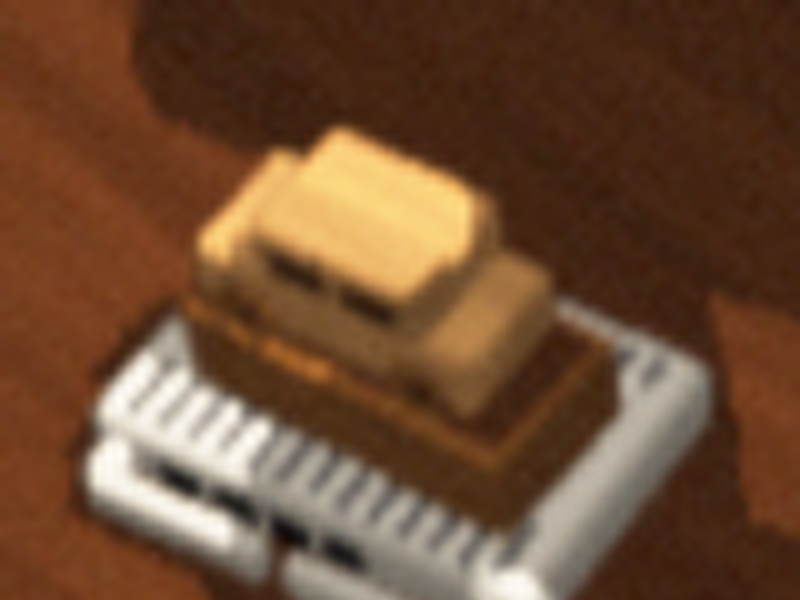

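View pics/e3.png

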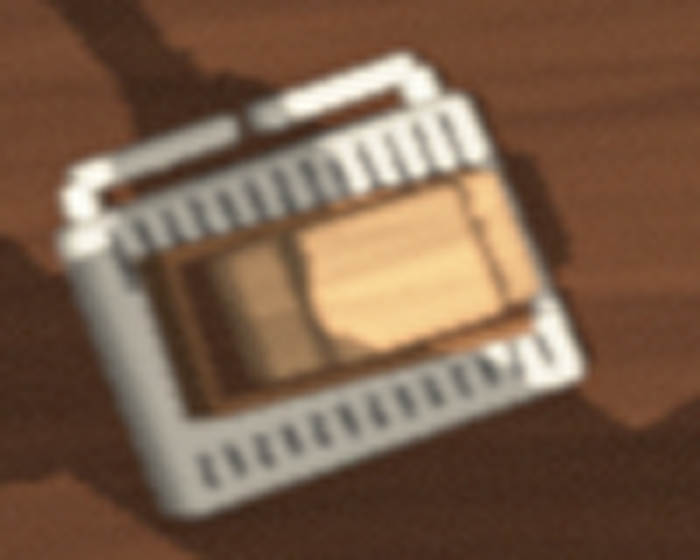

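```bash
python3 - <<'E'
from h import *
s,t=caps()
def quad(n,c,P,f,off,z):
    C=np.array([plane(c,un(q,f,off),z)[:2] for q in P]);n_=len(C)
    print(n,C.mean(0),"len",[round(float(np.linalg.norm(C[i]-C[i-1])),4) for i in range(n_)],"ang",[round(float(np.degrees(np.arctan2(*(C[i]-C[i-1])[::-1]))),1) for i in range(n_)])
    return C
quad("roof top",t,[(290,232),(465,183),(503,305),(330,360)],7,(425,205),.114)
quad("roof scene",s,[(345,130),(490,195),(400,305),(255,230)],10,(235,70),.114)
C=quad("box s near,right,left",s,[(495,470),(615,345)],10,(235,70),.064)
C=quad("box s left-near",s,[(185,300),(495,470)],10,(235,70),.064);print(C)
C=quad("box t",t,[(150,258),(195,413)],7,(425,205),.064);print(C)
C=quad("bonnet/boot edges at z~.1 top",t,[(225,250),(510,170)],7,(425,205),.095);print(C)
C=quad("router t",t,[(65,240),(470,95),(585,375),(185,517)],7,(425,205),.03);print(C)
a,b=un((200,168),5,(290,240)),un((195,190),5,(235,125))
print("tin on plate",tri(s,a,t,b),plane(s,a,.037),plane(t,b,.037))
E
```

```text
roof top [ 0.3877 -0.3045] len [0.0433, 0.0619, 0.0415, 0.0613] ang [8.6, -79.4, -172.3, 102.4]
roof scene [ 0.3912 -0.3005] len [0.0454, 0.0509, 0.048, 0.0523] ang [-166.8, 103.2, 14.8, -79.7]
box s near,right,left [ 0.3773 -0.2449] len [0.0583, 0.0583] ang [9.1, -170.9]
box s left-near [ 0.4156 -0.2983] len [0.1176, 0.1176] ang [-80.7, 99.3]
[[ 0.4251 -0.3563]
 [ 0.4061 -0.2403]]
box t [ 0.3739 -0.2438] len [0.0551, 0.0551] ang [8.0, -172.0]
[[ 0.4011 -0.24  ]
 [ 0.3466 -0.2476]]
bonnet/boot edges at z~.1 top [ 0.4095 -0.3061] len [0.103, 0.103] ang [100.6, -79.4]
[[ 0.4    -0.2555]
 [ 0.419  -0.3567]]
router t [ 0.3809 -0.3127] len [0.1057, 0.1619, 0.1072, 0.1563] ang [15.8, -75.4, -167.2, 104.0]
[[ 0.4121 -0.2212]
 [ 0.4529 -0.3779]
 [ 0.3483 -0.4017]
 [ 0.3104 -0.25  ]]
tin on plate (array([0.6498, 0.1775, 0.0286]), np.float64(0.00023437566696364075)) [0.6519 0.1796 0.037 ] [0.6472 0.1763 0.037 ]
```

```bash
python3 - <<'E'
from h import *
g=[.389,-.305]
y=best([*g,.109],np.radians(10.5-90));print(y)
ctrl.move_to([*g,.22],down(y))
ctrl.move_l([*g,.109],v=.1);st("at")
ctrl.set_gripper(0.0,f_grip=20);st("grip")
ctrl.move_l([*g,.21],v=.12);st("lift")
s=ctrl.capture("scene")
cv2.imwrite("pics/f1.png",cv2.resize(s["pixels"][40:160,200:360],(800,600),interpolation=2))
E
```

```text
-1.387536755335492
at t 29.9 [ 0.3893 -0.3052  0.1095] w_mm 91.1 F [0.3889 0.0991 0.2713]
grip t 30.6 [ 0.389 -0.305  0.109] w_mm 46.3 F [-0.3529  0.307   1.7537]
lift t 31.6 [ 0.3887 -0.3047  0.2094] w_mm 46.2 F [ 0.9015  0.6884 -1.4305]
```

View pics/f1.png

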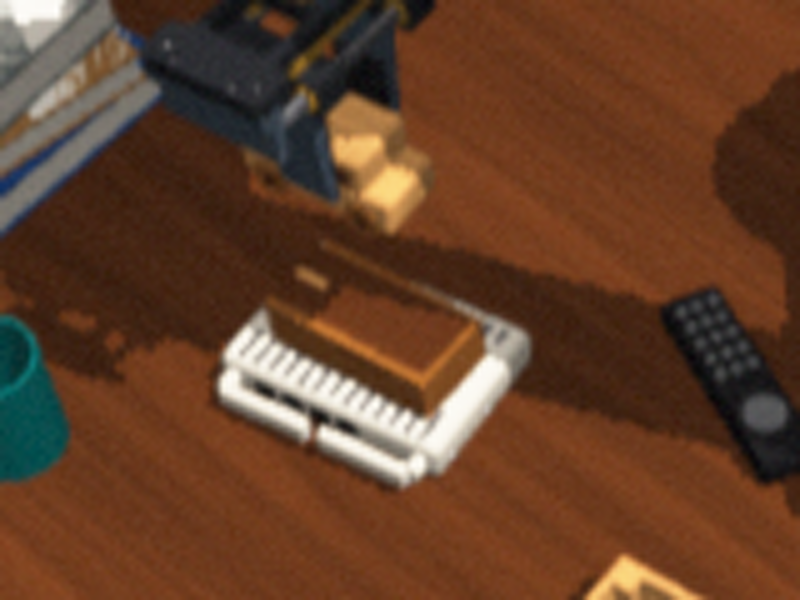

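The car is held level at about (345,165) and the box is undisturbed. Next it goes in the crate.

```bash
python3 - <<'E'
from h import *
T=[.4463,-.0080]
y=best([*T,.1],np.radians(9-90));print(y)
ctrl.move_to([*T,.17],down(y))
ctrl.move_l([*T,.064],v=.08);st()
print(ctrl.move_l([*T,.047],v=.02,threshold=3.5));st("down")
s,t=caps();cv2.imwrite("pics/g1.png",cv2.resize(s["pixels"][120:230,260:400],(760,597),interpolation=2))
E
```

```text
-1.413716694115407
 t 34.3 [ 0.4465 -0.008   0.0643] w_mm 46.3 F [-0.3321 -0.0196 -1.2268]
True
down t 35.0 [ 0.4463 -0.008   0.0506] w_mm 46.0 F [ 0.8347 -0.2319  4.5641]
```

View pics/g1.png

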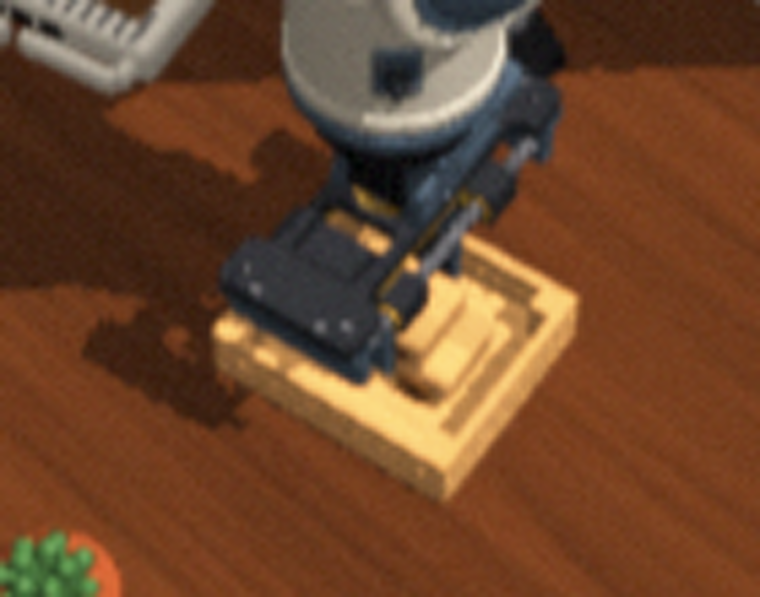

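The car touched the crate floor at 0.0506, where 0.051 was expected. The crate walls are close, so I'll open only part way and then retreat.

```bash
python3 - <<'E'
from h import *
ctrl.set_gripper(0.72);st("open")
ctrl.move_l([.4463,-.008,.17],v=.1)
ctrl.move_to([.45,.25,.30],down(-1.0))
s,t=caps();st()
cv2.imwrite("pics/i1.png",np.hstack([cv2.resize(s["pixels"][140:220,290:370],(400,400),interpolation=2),cv2.resize(t["pixels"][190:270,310:390],(400,400),interpolation=2)]))
cv2.imwrite("pics/i2.png",cv2.resize(s["pixels"][70:140,235:315],(800,700),interpolation=2)[:600])
cv2.imwrite("pics/i3.png",cv2.resize(t["pixels"][205:285,425:525],(700,560),interpolation=2))
E
```

```text
open t 35.6 [ 0.446  -0.008   0.0507] w_mm 65.6 F [ 0.1005 -0.2951 -0.4236]
 t 38.1 [0.4501 0.2488 0.2992] w_mm 65.5 F [ 0.1014 -0.0197  0.7967]
```

View pics/i1.png

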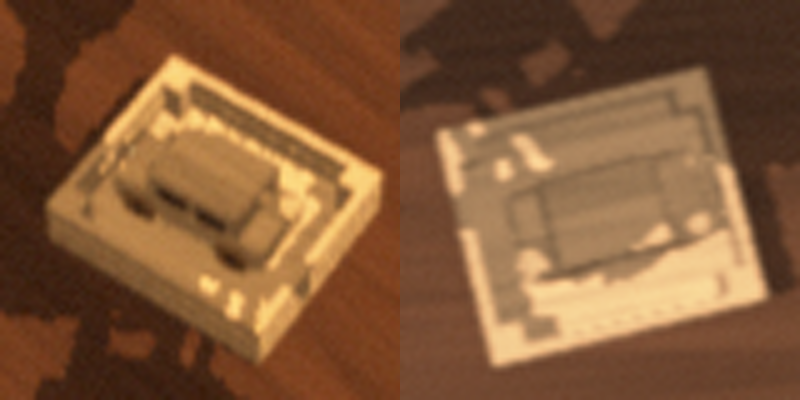

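View pics/i2.png

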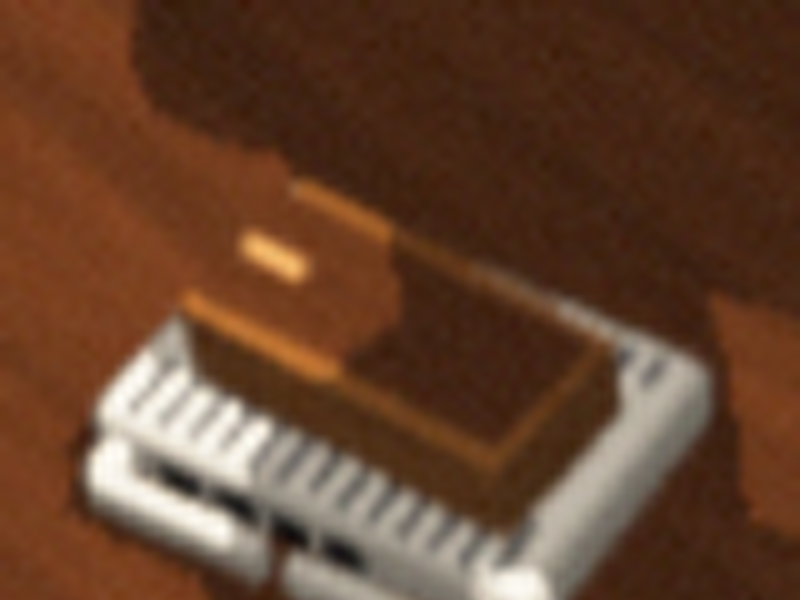

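View pics/i3.png

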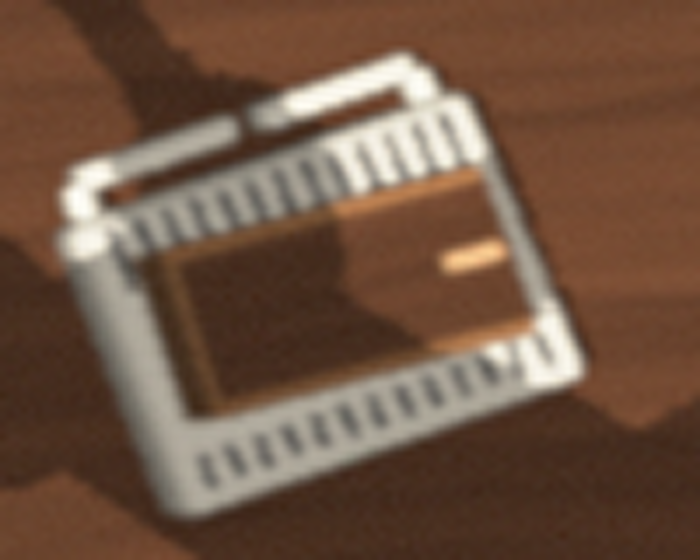

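The car stands on its wheels in the crate, and the box lid is now fully visible. Next I'll locate the box from both views.

```bash
python3 - <<'E'
from h import *
s,t=caps()
def quad(n,c,P,f,off,z):
    C=np.array([plane(c,un(q,f,off),z)[:2] for q in P])
    print(n,C.mean(0),"len",[round(float(np.linalg.norm(C[i]-C[i-1])),4) for i in range(4)],"ang",[round(float(np.degrees(np.arctan2(*(C[i]-C[i-1])[::-1]))),1) for i in range(4)])
quad("box t",t,[(150,258),(485,170),(540,322),(205,413)],7,(425,205),.064)
quad("box s",s,[(185,300),(292,178),(615,345),(495,470)],10,(235,70),.064)
quad("tray s",s,[],1,(0,0),.018) if 0 else None
hs=cv2.cvtColor(s["pixels"],cv2.COLOR_BGR2HSV)
cv2.imwrite("pics/j1.png",cv2.resize(s["pixels"][190:280,395:495],(700,630),interpolation=2)[:600])
cv2.imwrite("pics/j2.png",cv2.resize(t["pixels"][235:320,180:275],(760,680),interpolation=2)[:600])
E
```

```text
box t [ 0.3844 -0.3066] len [0.0559, 0.1245, 0.0553, 0.1234] ang [11.5, -80.3, -169.7, 100.0]
box s [ 0.3874 -0.3041] len [0.1176, 0.057, 0.1224, 0.0583] ang [-80.7, -166.0, 100.0, 9.1]
```

View pics/j1.png

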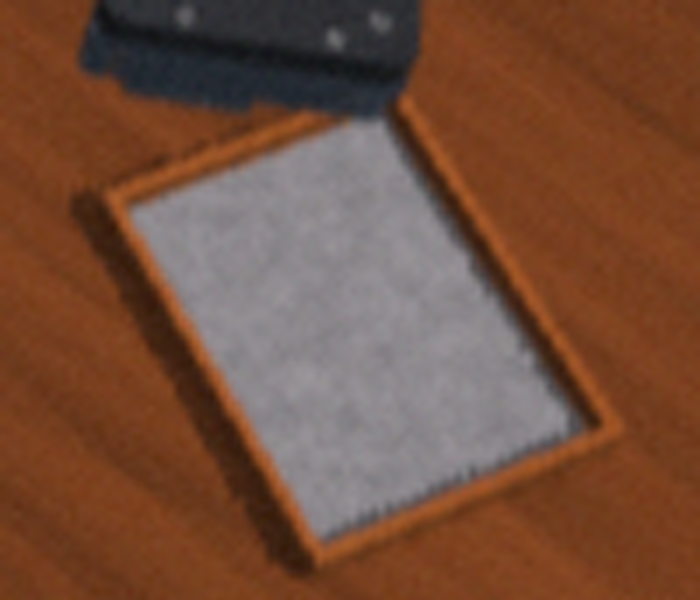

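View pics/j2.png

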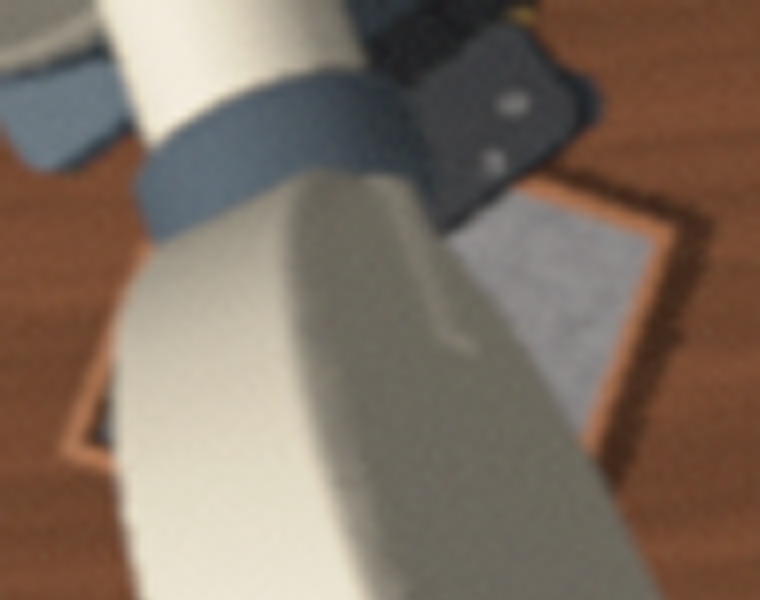

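```bash
python3 - <<'E'
from h import *
s=ctrl.capture("scene")
C=np.array([plane(s,un(q,7,(395,190)),.018)[:2] for q in [(103,195),(405,92),(622,428),(318,562)]])
print("tray s",C.mean(0),[round(float(np.linalg.norm(C[i]-C[i-1])),4) for i in range(4)],[round(float(np.degrees(np.arctan2(*(C[i]-C[i-1])[::-1]))),1) for i in range(4)])
g=[.386,-.3055]
ctrl.set_gripper(0.86)
y=best([*g,.058],np.radians(10.3-90));print(y)
ctrl.move_to([*g,.17],down(y))
print(ctrl.move_l([*g,.08],v=.1),ctrl.move_l([*g,.058],v=.05,threshold=6));st("at")
s=ctrl.capture("scene");cv2.imwrite("pics/k1.png",cv2.resize(s["pixels"][50:150,210:340],(780,600),interpolation=2))
E
```

```text
tray s [0.3632 0.3198] [0.158, 0.1282, 0.1505, 0.1268] [-113.1, 153.9, 66.5, -22.7]
-1.3910274138394807
False False
at t 42.4 [ 0.3859 -0.3054  0.0578] w_mm 78.5 F [0.5644 0.4153 0.3858]
```

View pics/k1.png

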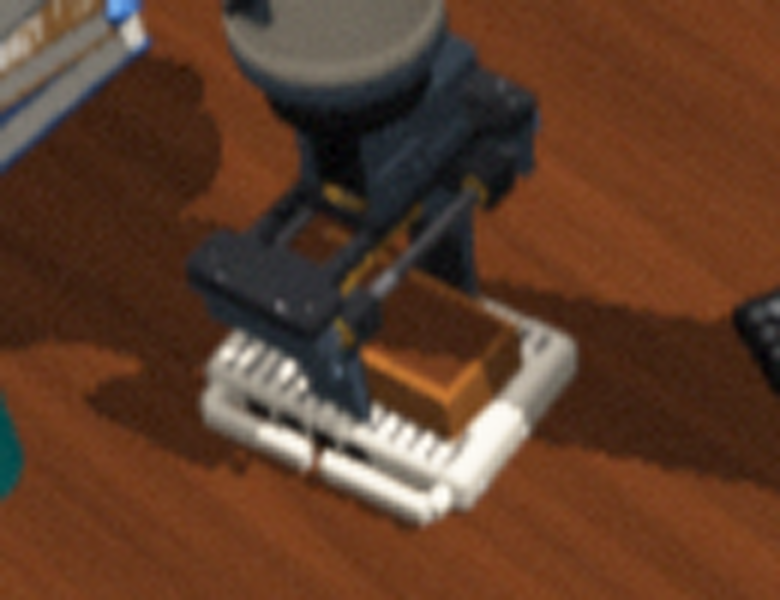

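```bash
python3 - <<'E'
from h import *
g=[.386,-.3055];T=[.361,.315]
ctrl.set_gripper(0.0,f_grip=30);st("grip")
ctrl.move_l([*g,.19],v=.12);st("lift")
y=best([*T,.1],np.radians(-23.6-90));print(y,ctrl.ik([*T,.035],down(y)))
ctrl.move_to([*T,.19],down(y));
ctrl.move_l([*T,.07],v=.1);st("above")
s,t=caps();cv2.imwrite("pics/l1.png",np.hstack([cv2.resize(s["pixels"][170:290,380:500],(400,400),interpolation=2),cv2.resize(t["pixels"][220:330,170:280],(400,400),interpolation=2)]))
E
```

```text
grip t 42.8 [ 0.3861 -0.3056  0.0582] w_mm 61.8 F [0.1114 0.7044 3.3142]
lift t 44.1 [ 0.3857 -0.3052  0.1894] w_mm 62.1 F [-0.3412  0.0908 -0.9008]
1.1588986233242349 [ 0.5927  0.6116  1.896   0.      0.634  -2.137 ]
above t 47.7 [0.3613 0.3152 0.0704] w_mm 61.9 F [ 0.2898 -0.2156 -1.2042]
```

View pics/l1.png

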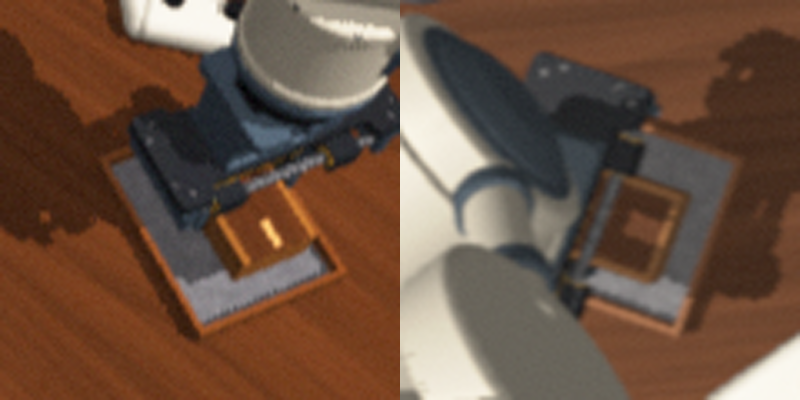

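The box is aligned with the tray and lies within its walls, so I'll lower it.

```bash
python3 - <<'E'
from h import *
T=[.361,.315]
ctrl.move_l([*T,.045],v=.06)
print(ctrl.move_l([*T,.030],v=.02,threshold=3.5));st("down")
ctrl.set_gripper(0.8);st("open")
ctrl.move_l([*T,.19],v=.1)
ctrl.move_to([.50,-.02,.33],down(.6))
s,t=caps();st()
cv2.imwrite("pics/m1.png",np.hstack([cv2.resize(s["pixels"][180:280,390:490],(400,400),interpolation=2),cv2.resize(t["pixels"][225:325,180:280],(400,400),interpolation=2)]))
cv2.imwrite("pics/m2.png",s["pixels"]);cv2.imwrite("pics/m3.png",t["pixels"])
E
```

```text
True
down t 48.9 [0.361  0.315  0.0329] w_mm 61.6 F [ 0.1525 -0.473   2.6323]
open t 49.3 [0.3607 0.3148 0.0329] w_mm 72.6 F [0.9423 0.0852 0.3363]
 t 52.6 [ 0.4998 -0.019   0.3296] w_mm 72.6 F [-0.8097 -0.8804  0.1353]
```

View pics/m1.png

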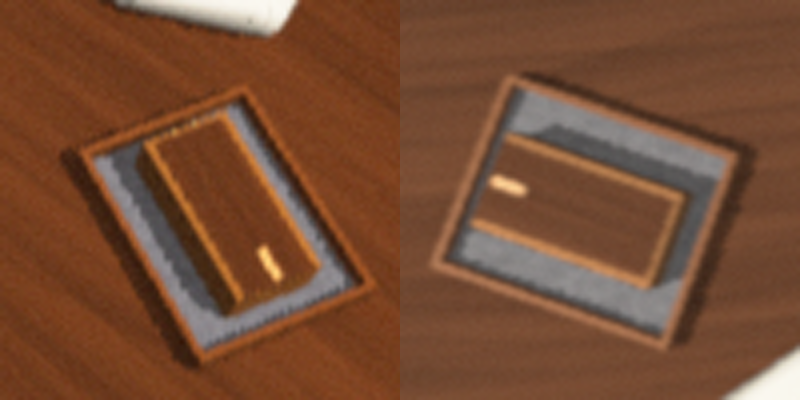

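View pics/m2.png

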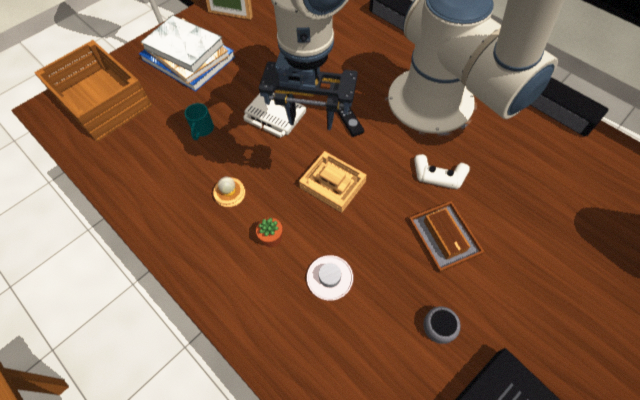

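```bash
python3 - <<'E'
from h import *
s,t=caps()
def Q(c,P,off,z):return np.array([plane(c,un(q,4,off),z)[:2] for q in P])
for n,c,off,B,Y in(("t",t,(180,225),[(108,133),(287,190),(250,290),(70,228)],[(110,76),(342,155),(268,348),(35,265)]),
 ("s",s,(390,180),[(147,145),(230,112),(320,268),(238,305)],[(80,152),(247,88),(375,288),(202,362)])):
    d=Q(c,B,off,.039).mean(0)-Q(c,Y,off,.018).mean(0)
    a=np.radians(-23.6);print(n,"box in tray xy",d@[np.cos(a),np.sin(a)],d@[-np.sin(a),np.cos(a)])
hs=[cv2.imread("pics/top0.png"),t["pixels"]]
for h in hs:
    m=cv2.inRange(cv2.cvtColor(h,cv2.COLOR_BGR2HSV)[145:195,480:540],(80,80,30),(100,255,255));M=cv2.moments(m,True);print("mug px",M["m10"]/M["m00"],M["m01"]/M["m00"])
ctrl.wait(0.5);ctrl.finish_job();st("done")
E
```

```text
t box in tray xy -0.0001023774343974692 0.0005768695775377612
s box in tray xy 0.00011687873601441935 0.0002623312914088672
mug px 28.15506329113924 23.899789029535864
mug px 28.333693304535636 24.02267818574514
the job is handed in; nothing more can be done
the job is handed in; nothing more can be done
```

The tower is down and all four pieces are in their places. I took them from the top (globe, tin, car, card box) and handed the job in at about 53 s of the 115 s allowed. No verdict was reported.

What the last checks showed:
- **Globe:** It touched down within 0.5 mm of the expected height before I let go. Its measured centre is about 3 mm or less from the plinth's middle.
- **Tin:** It stands on the plate, measured within about 3 mm of the middle.
- **Car:** It is on its wheels in the crate. I checked this by eye in both views and by the contact height, without measuring its offset.
- **Card box:** It lies flat in the tray. Both views put it within 1 mm of the tray's centre.
- **Mug:** It moved less than 0.3 px between the first and last top images, so it stayed where it was.

One check disagreed: heights worked out from the two cameras together read about 7–8 mm too low for the pieces after the globe's pick-up (3 mm low there), and the two views differed by up to about 6 mm horizontally. I used the known stack heights and the touch contacts instead, and contact came within about 1.5 mm of the height expected each time.

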